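# Let the terrine press down on its mould

## Robot

A 7-joint arm with a two-finger parallel gripper is mounted at the origin on a cart in front of the work surface, level with it; the furniture and walls round the work are solid. World frame = base frame: x ahead of the robot, y to its left, z up, the work surface at z = 0. Lengths are in mm, angles in rad, forces in N, time in s.
With the tool pointing down it reaches from about 400 to 875 mm from the base axis. Payload 6.5 kg.
Tool frame: the origin (TCP) lies at the very end of the fingers, on their centre line; the grasp point (between the pads) lies 19 mm behind it; z points along the fingers, y is the line along which they close (so a half turn about z gives the same grasp; the last joint's range is limited). The gripper opens to 85 mm and grips with 20 to 120 N. Pads are 22 mm wide; open, the fingers measure 114 mm over their backs; the gripper's body (76 mm by 85 mm) begins 54 mm behind the grasp point. The pads swing forward as they close: fully open they stand 13 mm farther back than shut.
Start: joints at [1.087, 0.536, -0.004, 1.538, 0.003, 1.067, -0.071], TCP at [263.733, -594.083, 231.29] pointing down, gripper open.
Joint ranges: [-2.7, 2.7], [-0.37, 2.16], [-1.27, 1.26], [0.24, 2.4], [-1.31, 4.45], [0.19, 1.91], [-2.76, 2.76]. Speed limits (rad/s): [2.39, 2.39, 3.14, 3.14, 3.14, 3.14, 3.14].

## Interface

Orientations are given as [roll, pitch, yaw] about the fixed x, y, z axes, in that order (R = Rz(yaw) Ry(pitch) Rx(roll)).
In Python, from cell import ctrl, get_image gives the robot as it stands.
- The arm moves only by the tool send_rows, never from a script. Its argument "series" is a list of rows, each a list of 7 numbers: the closure, from 0 (fully open) to 1 (shut), then the shift along the tool's x, y, z in mm, then the turn, a rotation vector about the tool's x, y, z in rad. A call has 1 to 8 rows; each row shifts and turns the commanded pose from where the row before left it, along the tool's axes as they then stand; what a row does not reach is not made up. A row lasts 1/10 s, in which the tool goes at most 50 mm and 8.59 degrees, less where a joint would pass 70% of its speed; a pose out of reach is approached as far as the arm can. A call with a gripper value outside its range is refused whole. The fingers move at their own pace and stop on an object; "grip_force" is the grip in N (left out, the last holds). Time passes only in rows, so rows that do not move let the fingers close. It gives the time, the measured TCP pose, the force, the opening and the grip force at its end, in the units of the state.
- ctrl.get_obs(): the state, without advancing time (a new reading comes with each control period).
- get_image(name): name is "side" or "top"; returns a dict with "frame" (480x640x3 uint8, red, green, blue), "fx", "fy", "cx", "cy" (pixels), "dist_coeffs" ([k1, k2, p1, p2, k3] as OpenCV has them; the pictures are not rectified), "R" (3x3) and "t" (3): a world point X has camera coordinates R X + t. Camera axes: x right, y down, z forward; pixel columns grow to the right and rows downward; lengths in mm; the calibration is good to about 2 mm. A picture is of the moment at which its call begins. There is no depth.
- ctrl.finish_job(): hands the job in; it is judged then, once.
The state is a dict: "clock": time; "joint_pos": joint angles; "dq": joint speeds; "tau": joint torques, N m; "tool_pos": TCP position; "orientation": TCP orientation; "ft_force": force on the tool from outside, world axes, zero at the start; "moment": the same for the moment, N m; "gripper_width": opening from 0.0 (shut) to 1.0 (fully open); "gripper_force": force on a finger pad.
Only numpy, scipy, OpenCV 4.12 (cv2) and the standard library are available. Lean on these libraries where they do the work, as an engineer would, in place of code of your own. Each camera call takes 0.05 s, during which the arm holds its last target. There are 200 camera calls.

## Task

The weighted head of the terrine press is wound up and hangs on the winch's pawl. Let it down onto the board in the mould: throw the pawl lever fully over to the left, take the crank by its grip and wind it up a touch until the pawl springs clear, then let the crank turn back slowly under the load until the head rests on the board with its own weight. Never let the head run or drop, do not crank it down hard on the board, do not lift or steer the head itself, and leave the rest of the bench as it is.

Things in the scene. Friction and masses are not known exactly. Their poses are not given: they have to be found in the camera images.
- press: Terrine press, fixed on the worktop: steel base plate 180 deep x 390 wide, 18 mm high, and a grey gear housing 100 wide, top 205 mm up. Origin at worktop level under the winch shaft. -x is its front, where the crank is, turned within 0.2 rad of the robot; +y its left with the mould; z up. Right, left and clockwise here are as seen facing the front.
- press_shaft (a point): Point on the winch shaft's axis (along the press's x), 155 mm up and 162 mm in front of the press's origin, level in depth with the middle of the crank's grip: the centre of the circle, radius 85 mm in the press's y-z plane, on which the grip goes round.
- grip_center (a point): Middle of the crank's black round grip, 27 mm thick, 98 mm long, lying along the press's x. It turns freely on its pin, so a hand can hold it from above at every crank position. The crank arm is 62 mm behind it. As found the arm points right, within 0.6 rad of level (up or down).
- winch (a joint): Turn of the shaft with ratchet wheel (12 teeth, 72 mm across) and crank, rad, 0 as found; grows anticlockwise (right, over the top, left), which lowers the head 16 mm per rad by rack and pinion, both always moving together. The head's weight pulls it anticlockwise with 3 to 10 N at the grip; it turns easily and runs away if not held.
- press_head (a joint): How far the press head is let down, m: 0 as found, to 0.098; it can be raised to -0.012. The head is one piece: toothed rack, arm, stem with two dark steel discs and the press foot, 2.5 to 4 kg in all.
- foot_under (a point): Centre of the underside of the press foot (steel plate, 55 x 110 x 10 mm along the press's x and y), which comes down on the board; 142 mm above the worktop as found.
- mould: Aluminium terrine mould, 100 x 184 mm over the rim, 85 mm high, on the base plate under the press foot; origin at the centre of its underside. In it, on the filling, lies a wooden board, its top 55 to 80 mm above that origin (not measured), 44 to 69 mm below the foot as found. It gives 1 mm per 10 N, so the pull at the grip fades as the head settles; a newton of push there then adds 5 N on it.
- pawl_lever (a joint): Throw-over lever of the pawl, rad: 0 leaning right = pawl sprung into the wheel; 1.1 leaning left = its spring lifts the pawl. 1 to 4 N on the ball throws it; push it fully over, it stays there. A pawl under load stays caught, only its spring is wound; it springs clear when the crank is wound clockwise 0.03 to 0.2 rad. Hinge along the press's x, 56 mm left of, 46 mm above the shaft.
- lever_ball (a point): Centre of the lever's black ball end, 25 mm across, 62 mm from its pin: as found 254 mm above the worktop, 24 mm left of the shaft axis, 62 mm in front of the press's origin; thrown over it is 88 mm left of the shaft axis, as high.
- pawl_tip (a point): Point of the pawl's dark steel beak, 58 mm right of the lever's pin, on top of the ratchet wheel: about 185 mm above the worktop while in the wheel, 200 mm or more when sprung clear.
- squeeze_bottle: squeeze bottle, 57 mm across, 218 mm tall, bystander; origin at the centre of its underside.
- spread_tub: tub of spread with a lid, 96x137x53 mm, bystander; origin at the centre of its underside.
- tongs: steel tongs, 336x66x38 mm, bystander; origin at the centre of its underside.
- salt_shaker: salt shaker, 44 mm across, 90 mm tall, bystander; origin at the centre of its underside.
- cup_a: filled steel portion cup, 61 mm across, 37 mm tall, bystander; origin at the centre of its underside.
- cup_b: empty steel portion cup, 61 mm across, 37 mm tall, bystander; origin at the centre of its underside.
- pastry_brush: pastry brush with wooden handle, 104x222x14 mm, bystander; origin at the centre of its underside.

How it is judged:
By the outcome, as a careful person would: the job done as asked, in the order asked, and still so for the second after the job is handed in, with the robot touching nothing.
It also fails if it takes over 70 s, if anything falls off the work surface, if the arm or the gripper's body presses on something with over 40 N, if the wrist force passes 120 N, or if a joint passes its speed limit or range.

## Working session

There is one attempt and no reset: what is moved stays moved. The work goes in short steps, Python scripts to look and compute and a tool call to move; the robot and the scene stay as the last step left them, time stands still between calls to the robot, and variables do not carry over. Pictures are saved under pics/ and viewed, at most 10 in all, crops included, and the job is handed in when it is done.

Besides the shell and the picture viewer there is one more tool, called after "Request:" as name([rows], argument=value, ...), one row to a line, values as JSON. send_rows: Moves the arm, as the interface text tells. Its arguments: {"type":"object","properties":{"series":{"type":"array"},"grip_force":{"type":"number"}},"required":["series"]}

```bash
mkdir -p pics; ls
python3 - <<'E'
from cell import ctrl,get_image
import cv2,pickle
o=ctrl.get_obs();print(o)
d={}
for n in("side","top"):
    im=get_image(n);d[n]=im;cv2.imwrite(f"pics/{n}0.png",im["frame"][:,:,::-1])
    print(n,{k:im[k] for k in im if k!="frame"})
pickle.dump(d,open("d0.pkl","wb"))
E
```

```text
pics
{'clock': 0.0, 'joint_pos': array([ 1.08679981,  0.53718857, -0.00441485,  1.53886829,  0.00259747,
        1.06731416, -0.07120336]), 'dq': array([ 7.62689096e-04, -5.23243341e-04,  1.20142882e-03, -1.27184496e-04,
        2.10752045e-03,  1.30357595e-04,  9.09652592e-05]), 'tau': array([-4.51296128e-04, -5.83399522e+01,  1.04880385e+00, -2.59103805e+01,
        1.23688654e-02,  9.40273254e-03, -1.15608451e-06]), 'tool_pos': array([ 263.44715325, -593.52089289,  230.40069677]), 'orientation': array([-3.13982545e+00,  1.39827084e-04,  4.17843548e-01]), 'ft_force': array([-0.348474  ,  0.84363204, -0.56321527]), 'moment': array([ 0.01861445, -0.01541594,  0.01187905]), 'gripper_force': 0.0, 'gripper_width': 0.9979390889436216}
side {'fx': 580.7850965721642, 'fy': 580.7850965721642, 'cx': 320.717583828217, 'cy': 237.8487762032256, 'dist_coeffs': array([-0.15626078,  0.        ,  0.        ,  0.        ,  0.        ]), 'R': array([[ 0.97161902, -0.23514769, -0.02573017],
       [-0.13466173, -0.46040566, -0.87743538],
       [ 0.19448059,  0.85599777, -0.47900429]]), 't': array([-478.81281386,  232.69133863, 1502.84750127])}
top {'fx': 511.1351793606169, 'fy': 511.1351793606169, 'cx': 321.32136689049884, 'cy': 242.8772947602289, 'dist_coeffs': array([0.04016246, 0.        , 0.        , 0.        , 0.        ]), 'R': array([[-0.02859993, -0.99958336,  0.0038934 ],
       [-0.99583555,  0.02815495, -0.08671136],
       [ 0.08656561, -0.00635713, -0.99622587]]), 't': array([  81.61366564,  535.66667985, 1495.07610119])}
```

View pics/side0.png

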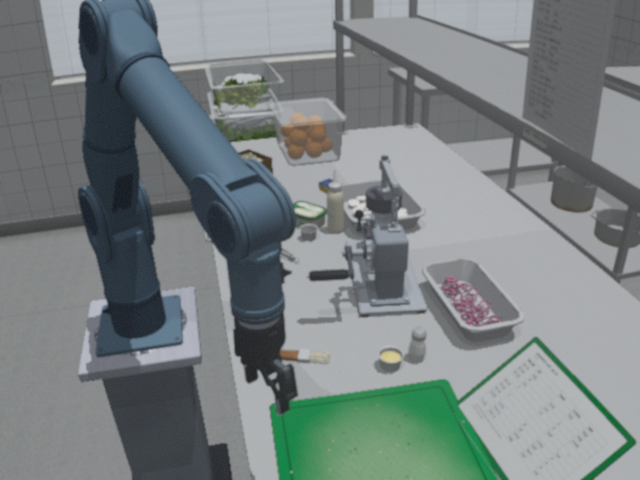

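View pics/top0.png

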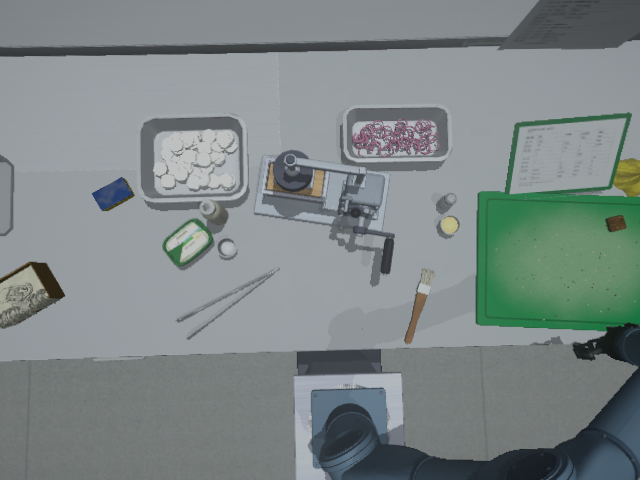

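The top view shows the press around (320,185), with the housing near (365,190), the crank grip at (388,255) and the mould at (295,180). The side view shows the grip at (330,274) and the housing at (388,250). I'll enlarge both.

```bash
python3 - <<'E'
import pickle,cv2,numpy as np
d=pickle.load(open("d0.pkl","rb"))
a=d["top"]["frame"][140:290,245:410,::-1]; b=d["side"]["frame"][140:325,270:440,::-1]
cv2.imwrite("pics/t1.png",cv2.resize(a,None,fx=4,fy=4,interpolation=cv2.INTER_CUBIC)[:600])
cv2.imwrite("pics/s1.png",cv2.resize(b,None,fx=3.2,fy=3.2,interpolation=cv2.INTER_CUBIC)[:600])
E
cat > h.py <<'E'
import numpy as np,cv2
def ray(im,p):
    K=np.array([[im["fx"],0,im["cx"]],[0,im["fy"],im["cy"]],[0,0,1]])
    u=cv2.undistortPoints(np.array([[p]],float),K,im["dist_coeffs"])[0,0]
    return -im["R"].T@im["t"], im["R"].T@np.array([u[0],u[1],1])
def plane(im,p,z):
    c,v=ray(im,p); return c+v*(z-c[2])/v[2]
def tri(a,p,b,q):
    c1,v1=ray(a,p);c2,v2=ray(b,q);v1/=np.linalg.norm(v1);v2/=np.linalg.norm(v2)
    s=np.linalg.lstsq(np.c_[v1,-v2],c2-c1,rcond=None)[0]
    P,Q=c1+s[0]*v1,c2+s[1]*v2
    return (P+Q)/2,np.linalg.norm(P-Q)
def proj(im,X):
    K=np.array([[im["fx"],0,im["cx"]],[0,im["fy"],im["cy"]],[0,0,1]])
    return cv2.projectPoints(np.atleast_2d(np.array(X,float)),cv2.Rodrigues(im["R"])[0],im["t"],K,im["dist_coeffs"])[0][:,0]
E
```

```text
(no output)
```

View pics/t1.png

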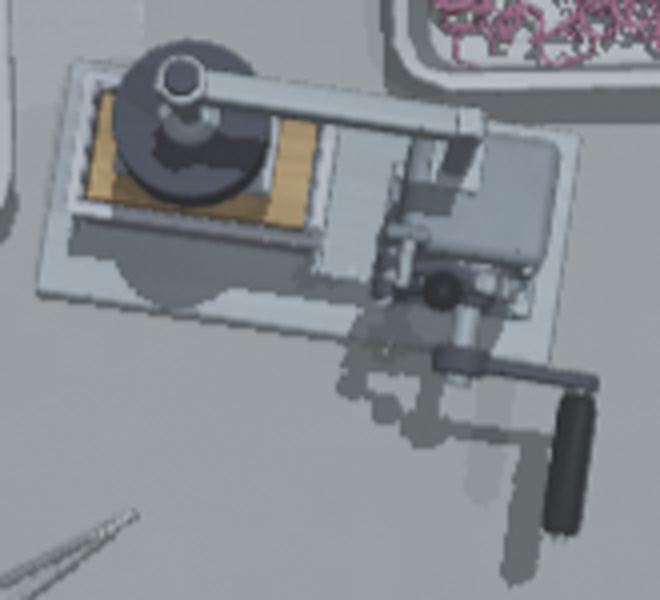

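View pics/s1.png

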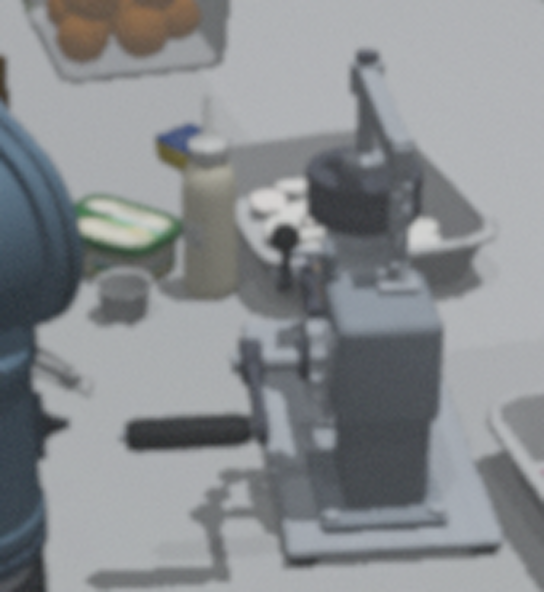

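The top crop shows the plate corners at (38,295), (548,360), (580,130) and (78,60), the ball at (441,290), and the grip running from (577,395) to (562,533). In the side crop the ball is at (285,237) and the grip runs from (252,428) to (128,434).

Run:
```python
import pickle
from h import *
np.set_printoptions(precision=1,suppress=True)
d=pickle.load(open("d0.pkl","rb"));T,S=d["top"],d["side"]
t=lambda u,v:(245+(u+.5)/4-.5,140+(v+.5)/4-.5)
s=lambda u,v:(270+(u+.5)/3.2-.5,140+(v+.5)/3.2-.5)
C=[plane(T,t(*p),18)[:2] for p in((38,295),(548,360),(580,130),(78,60))]
print("corners",C); FL,FR,BR,BL=C
print([np.linalg.norm(C[i]-C[(i+1)%4]) for i in range(4)])
for a,b in((FR,FL),(BR,BL)): v=b-a;print("yaw",np.arctan2(-v[0],v[1]))
print("ball",tri(T,t(441,290),S,s(285,237)), plane(T,t(441,290),254))
print("grip back",tri(T,t(577,395),S,s(252,428)),"front",tri(T,t(562,533),S,s(128,434)))
# centroid of grip mask: dark pixels
def cen(im,x0,x1,y0,y1):
    f=im["frame"][y0:y1,x0:x1].astype(int).max(2)<75
    n,l,st,c=cv2.connectedComponentsWithStats(f.astype(np.uint8))
    i=1+st[1:,4].argmax(); return c[i]+[x0,y0],st[i]
a,st=cen(T,380,397,236,278);b,sb=cen(S,308,350,265,284);print(a,st,b,sb,"grip c",tri(T,a,S,b))
a,st=cen(T,348,363,205,220);b,sb=cen(S,352,366,208,222);print(a,st,b,sb,"ball",tri(T,a,S,b))
```

```text
corners [array([632.4, 264.7]), array([ 572.8, -114.9]), array([ 746.3, -145.6]), array([810.4, 231.3])]
[np.float64(384.2119773112912), np.float64(176.2001058597988), np.float64(382.2683795050382), np.float64(181.111794936921)]
yaw -0.15576362535535546
yaw -0.168489187664183
ball (array([594. , -19.4, 254.2]), np.float64(1.2597195416370703)) [593.4 -19.3 254. ]
grip back (array([ 536.4, -118.3,  144.3]), np.float64(4.175776659230733)) front (array([ 442. , -103.8,  146.6]), np.float64(3.0056924921728))
[386.7 255.8] [  1   3  13  35 309] [328.5 274.9] [  2   6  39   9 296] grip c (array([ 488.3, -110.3,  143.4]), np.float64(2.935512495885354))
[354.7 212.2] [ 0  3 15 10 94] [358.6 214.8] [ 3  3  8 11 46] ball (array([593.9, -19.2, 251.1]), np.float64(0.6220694293216477))
```

```bash
cat >> h.py <<'E'
YAW=-0.16
EX=np.array([np.cos(YAW),np.sin(YAW),0]);EY=np.array([-np.sin(YAW),np.cos(YAW),0]);EZ=np.array([0,0,1.])
L=np.array([EX,EY,EZ]); O=np.array([651.4,-52.9,0])   # press frame
loc=lambda X:L@(np.asarray(X)-O)
wld=lambda X:L.T@np.asarray(X,float)+O
def state():
    from cell import ctrl
    np.set_printoptions(precision=2,suppress=True)
    o=ctrl.get_obs();p=loc(o["tool_pos"])
    print("t",round(o["clock"],2),"loc",p,"rpy",o["orientation"],"Floc",L@o["ft_force"],"w",round(o["gripper_width"],3),"gf",round(o["gripper_force"],1))
    return o,p
E
python3 - <<'E'
import pickle
from h import *
np.set_printoptions(precision=1,suppress=True)
d=pickle.load(open("d0.pkl","rb"));T,S=d["top"],d["side"]
t=lambda u,v:(245+(u+.5)/4-.5,140+(v+.5)/4-.5)
s=lambda u,v:(270+(u+.5)/3.2-.5,140+(v+.5)/3.2-.5)
for n,a,b in(("stemtop",(181,78),(368,57)),("armend right",(470,122),(402,148)),("hub",(460,360),(252,360)),("ball",(441,290),(285,237)),("gripback",(577,395),(252,428)),("gripfr",(562,533),(128,434))):
    X,e=tri(T,t(*a),S,s(*b));print(n,X,loc(X),e)
for c in ((38,295),(548,360),(580,130),(78,60)): print("corner",loc(plane(T,t(*c),18)))
state()
E
```

```text
stemtop [715.  137.2 336.3] [ 32.5 197.8 336.3] 3.7177842340073193
armend right [684.6 -34.9 326.6] [ 29.9  23.1 326.6] 1.313758867327443
hub [560.4 -38.  156.7] [-92.2   0.2 156.7] 2.275691221476075
ball [594.  -19.4 254.2] [-62.   23.9 254.2] 1.2597195416370703
gripback [ 536.4 -118.3  144.3] [-103.1  -82.9  144.3] 4.175776659230733
gripfr [ 442.  -103.8  146.6] [-198.6  -83.6  146.6] 3.0056924921728
corner [-69.3 310.5  18. ]
corner [-67.7 -73.7  18. ]
corner [108.5 -76.4  18. ]
corner [111.7 305.9  18. ]
t 0.1 loc [-296.81 -595.59  230.49] rpy [-3.14  0.    0.42] Floc [0.06 0.79 0.8 ] w 0.994 gf 0.0
```

Request:
send_rows([
  [1, 0, 0, -10, 0, 0, 0.145],
  [1, 0, 0, -10, 0, 0, 0.145],
  [1, 0, 0, -5, 0, 0, 0.145],
  [1, 0, 0, 0, 0, 0, 0.143],
  [1, 0, 0, 0, 0, 0, 0],
], grip_force=40)

```text
clock: 0.6
tool_pos: [263.8, -593.8, 256.0]
orientation: [-3.141, 0.001, -0.161]
ft_force: [-0.5, -0.4, 0.1]
gripper_width: 0.143
gripper_force: 0.0
```

Request:
send_rows([
  [1, 16, -40, 0, 0, 0, 0],
  [1, 16, -40, 0, 0, 0, 0],
  [1, 16, -40, 0, 0, 0, 0],
  [1, 16, -40, 0, 0, 0, 0],
  [1, 16, -40, 0, 0, 0, 0],
  [1, 16, -40, 0, 0, 0, 0],
  [1, 16, -40, 0, 0, 0, 0],
  [1, 16, -40, 0, 0, 0, 0],
])

```text
clock: 1.4
tool_pos: [441.5, -296.9, 256.1]
orientation: [3.142, 0.0, -0.156]
ft_force: [0.9, -0.4, 0.4]
gripper_width: -0.001
gripper_force: 0.0
```

Request:
send_rows([
  [1, 16, -40, 0, 0, 0, 0],
  [1, 16, -40, 0, 0, 0, 0],
  [1, 16, -40, 0, 0, 0, 0],
  [1, 16, -40, 0, 0, 0, 0],
  [1, 16, -40, 0, 0, 0, 0],
  [1, 16, -40, 0, 0, 0, 0],
  [1, 4, -10, 6, 0, 0, 0],
  [1, 0, 0, 2, 0, 0, 0],
])

```text
clock: 2.2
tool_pos: [579.8, -65.3, 247.2]
orientation: [-3.141, 0.002, -0.153]
ft_force: [0.7, -0.6, -0.2]
gripper_width: -0.002
gripper_force: 0.0
```

Run:
```python
from h import *
from cell import get_image
state()
a=get_image("top")["frame"][150:270,290:410,::-1];b=get_image("side")["frame"][160:310,270:420,::-1]
cv2.imwrite("pics/c2.png",np.hstack([cv2.resize(x,(400,400),interpolation=cv2.INTER_CUBIC) for x in(a,b)]))
```

```text
t 2.2 loc [-68.68 -23.62 247.22] rpy [-3.14  0.   -0.15] Floc [ 0.79 -0.49 -0.25] w -0.002 gf 0.0
```

View pics/c2.png

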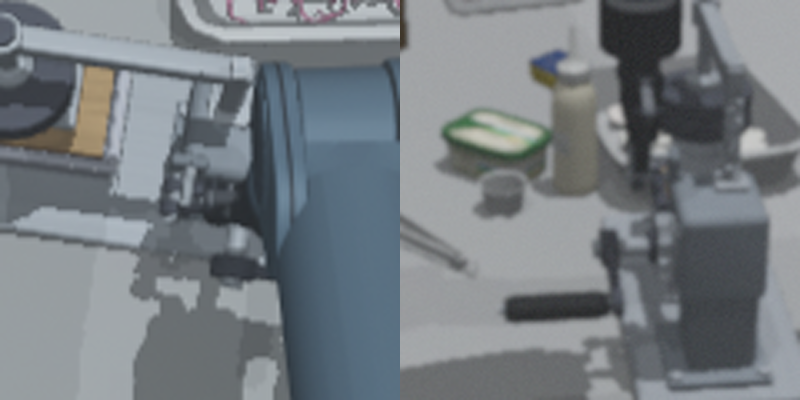

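The fingers (side crop, about (640,180)) hang beside the lever ball with clearance to the head's arm. Next I push the lever left.

Request:
send_rows([
  [1, 0, -10, 0, 0, 0, 0],
  [1, 0, -8, 0, 0, 0, 0],
  [1, 0, -8, 0, 0, 0, 0],
  [1, 0, -8, 0, 0, 0, 0],
  [1, 0, -8, 0, 0, 0, 0],
  [1, 0, -8, 0, 0, 0, 0],
  [1, 0, -8, 0, 0, 0, 0],
  [1, 0, -8, 0, 0, 0, 0],
])

```text
clock: 3.1
tool_pos: [590.7, -2.6, 249.2]
orientation: [-3.142, -0.002, -0.161]
ft_force: [0.3, -0.1, -0.0]
gripper_width: -0.001
gripper_force: 0.4
```

Request:
send_rows([
  [1, 0, -6, 0, 0, 0, 0],
  [1, 0, -5, 0, 0, 0, 0],
  [1, 0, -3, 0, 0, 0, 0],
  [1, 0, 0, 0, 0, 0, 0],
])

```text
clock: 3.5
tool_pos: [592.3, 12.1, 247.8]
orientation: [-3.141, 0.001, -0.159]
ft_force: [0.4, -0.1, -0.0]
gripper_width: -0.003
gripper_force: 0.0
```

Run:
```python
from h import *
from cell import get_image
state()
b=get_image("side")
f=b["frame"]; print(proj(b,[wld([-62,88,254]),wld([-62,24,254])]))
cv2.imwrite("pics/c3.png",cv2.resize(f[160:310,270:420,::-1],(450,450),interpolation=cv2.INTER_CUBIC))
```

```text
t 3.5 loc [-68.72  54.76 247.83] rpy [-3.14  0.   -0.16] Floc [ 0.39 -0.07 -0.04] w -0.003 gf 0.0
[[355.24 203.21]
 [358.49 213.83]]
```

Request:
send_rows([
  [1, 0, -3, 0, 0, 0, 0],
  [1, 0, -3, 0, 0, 0, 0],
  [1, 0, -3, 0, 0, 0, 0],
  [1, 0, 0, 0, 0, 0, 0],
])

```text
clock: 3.95
tool_pos: [593.9, 19.7, 248.2]
orientation: [3.141, 0.0, -0.16]
ft_force: [-0.3, -1.3, 0.3]
gripper_width: 0.0
gripper_force: 0.8
```

Run:
```python
from h import *
from cell import get_image
state()
b=get_image("side");f=b["frame"]
cv2.imwrite("pics/c3.png",cv2.resize(f[180:280,310:410,::-1],(500,500),interpolation=cv2.INTER_CUBIC))
```

```text
t 3.95 loc [-68.38  62.55 248.22] rpy [ 3.14  0.   -0.16] Floc [-0.06 -1.29  0.31] w 0.0 gf 0.8
```

View pics/c3.png

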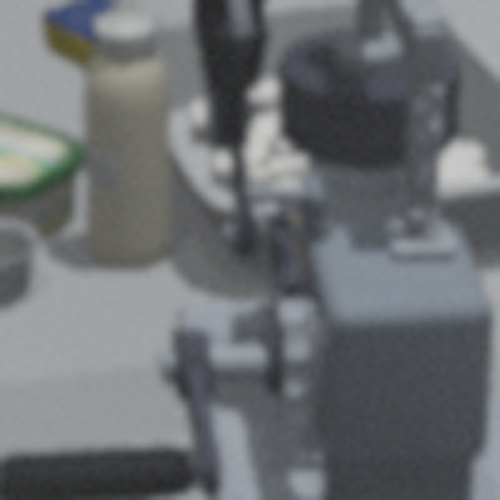

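The fingers hide the ball at about (226,116) in the crop, and the measured force is only about 1.3 N. I push on until it meets its stop.

Request:
send_rows([
  [1, 0, -3, 0, 0, 0, 0],
  [1, 0, -3, 0, 0, 0, 0],
  [1, 0, 0, 0, 0, 0, 0],
])

```text
clock: 4.3
tool_pos: [594.0, 20.5, 248.1]
orientation: [3.134, 0.001, -0.164]
ft_force: [-4.2, -12.3, 3.8]
gripper_width: -0.001
gripper_force: 6.5
```

Request:
send_rows([
  [1, 0, 15, 0, 0, 0, 0],
  [1, -13, 19.5, 0, 0, 0, 0],
  [1, -13, 19.5, 0, 0, 0, 0],
  [1, -13, 19.5, 0, 0, 0, 0],
  [1, -13, 19.5, 0, 0, 0, 0],
  [1, -13, 19.5, 0, 0, 0, 0],
  [0, -13, 19.5, 0, 0, 0, 0],
  [0, -13, 19.5, 0, 0, 0, 0],
])

```text
clock: 5.1
tool_pos: [480.5, -109.1, 248.5]
orientation: [-3.141, -0.001, -0.16]
ft_force: [0.6, -0.8, 0.5]
gripper_width: 0.333
gripper_force: 0.0
```

Request:
send_rows([
  [0, 0, 0, 0, 0, 0, 0],
  [0, 0, 0, 0, 0, 0, 0],
  [0, 0, 0, 0, 0, 0, 0],
  [0, 0, 0, 0, 0, 0, 0],
])

```text
clock: 5.5
tool_pos: [481.6, -108.0, 248.3]
orientation: [-3.141, -0.0, -0.159]
ft_force: [-0.0, 0.0, -0.2]
gripper_width: 0.992
gripper_force: 0.0
```

Run:
```python
from h import *
from cell import get_image
o,p=state()
A=get_image("top");B=get_image("side")
a=A["frame"][180:280,320:420,::-1];b=B["frame"][180:300,290:410,::-1]
print(proj(B,[wld([-62,88,254]),wld([-62,24,254]),wld([-158,-83.5,145]),o["tool_pos"]]),proj(A,[wld([-62,88,254])]))
cv2.imwrite("pics/c4.png",np.hstack([cv2.resize(x,(400,400),interpolation=cv2.INTER_CUBIC) for x in(a,b)]))
```

```text
t 5.5 loc [-158.89  -81.44  248.3 ] rpy [-3.14 -0.   -0.16] Floc [-0.05 -0.   -0.24] w 0.992 gf 0.0
[[355.24 203.21]
 [358.49 213.83]
 [325.49 274.82]
 [324.11 237.72]] [[329.81 208.58]]
```

View pics/c4.png

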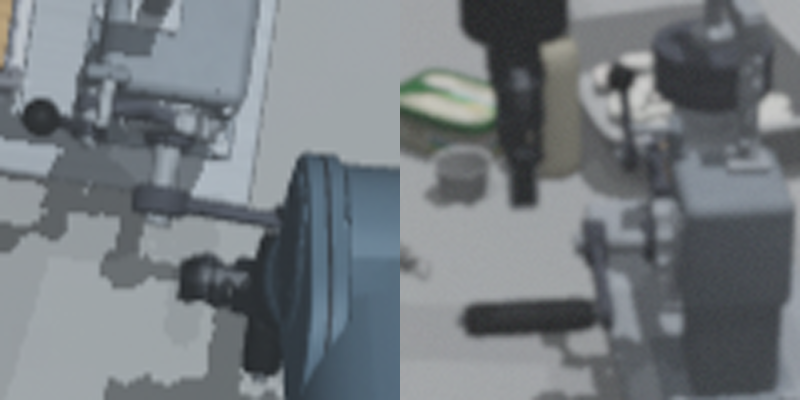

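The ball is now at (330,209) in the top view, exactly the thrown-over position. I descend onto the grip.

Request:
send_rows([
  [0, 0, 2, 20, 0, 0, 0],
  [0, 0, 0, 25, 0, 0, 0],
  [0, 0, 0, 25, 0, 0, 0],
  [0, 0, 0, 25, 0, 0, 0],
  [0, 0, 0, 18, 0, 0, 0],
  [0, 0, 0, 12, 0, 0, 0],
  [0, 0, 0, 0, 0, 0, 0],
])

```text
clock: 6.3
tool_pos: [479.7, -110.6, 122.0]
orientation: [-3.141, 0.003, -0.16]
ft_force: [0.2, 0.2, -0.5]
gripper_width: 0.996
gripper_force: 0.0
```

Run:
```python
from h import *
from cell import get_image
o,p=state()
A=get_image("top");B=get_image("side")
a=A["frame"][200:280,340:420,::-1];b=B["frame"][230:310,290:370,::-1]
cv2.imwrite("pics/c5.png",np.hstack([cv2.resize(x,(400,400),interpolation=cv2.INTER_CUBIC) for x in(a,b)]))
```

```text
t 6.3 loc [-160.3   -84.27  121.97] rpy [-3.14  0.   -0.16] Floc [ 0.2   0.27 -0.53] w 0.996 gf 0.0
```

View pics/c5.png

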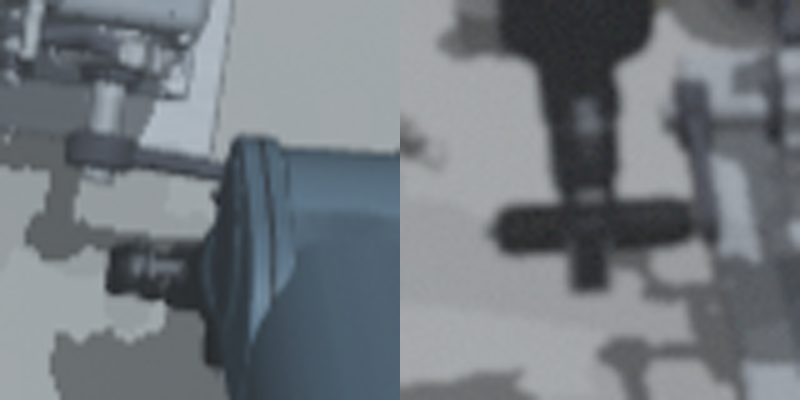

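The fingers straddle the grip at its middle (side crop (590,225)), with the finger ends just below it. I close on it.

Request:
send_rows([
  [1, 0, 0, 0, 0, 0, 0],
  [1, 0, 0, 0, 0, 0, 0],
  [1, 0, 0, 0, 0, 0, 0],
  [1, 0, 0, 0, 0, 0, 0],
  [1, 0, 0, 0, 0, 0, 0],
  [1, 0, 0, 0, 0, 0, 0],
], grip_force=45)

```text
clock: 7.0
tool_pos: [480.8, -110.8, 123.5]
orientation: [-3.141, -0.001, -0.161]
ft_force: [-0.1, 0.9, 1.6]
gripper_width: 0.302
gripper_force: 44.1
```

```bash
python3 -c "
from h import *
for i in range(1): state()"
```

```text
t 7.0 loc [-159.16  -84.35  123.5 ] rpy [-3.14 -0.   -0.16] Floc [-0.21  0.85  1.65] w 0.302 gf 44.1
```

Request:
send_rows([
  [1, 0, -0.5, 3.4, 0, 0, 0],
  [1, 0, -0.6, 3.4, 0, 0, 0],
  [1, 0, -0.7, 3.3, 0, 0, 0],
  [1, 0, 0, 0, 0, 0, 0],
])

```text
clock: 7.4
tool_pos: [481.2, -108.8, 112.9]
orientation: [-3.141, -0.0, -0.16]
ft_force: [1.2, 1.8, 4.7]
gripper_width: 0.3
gripper_force: 44.4
```

```bash
python3 -c "
from h import *
state()"
```

```text
t 7.4 loc [-159.12  -82.3   112.89] rpy [-3.14 -0.   -0.16] Floc [0.85 1.99 4.71] w 0.3 gf 44.4
```

Request:
send_rows([
  [1, 0, -0.9, 3.3, 0, 0, 0],
  [1, 0, -1.0, 3.3, 0, 0, 0],
  [1, 0, -1.1, 3.2, 0, 0, 0],
  [1, 0, 0, 0, 0, 0, 0],
])

```text
clock: 7.8
tool_pos: [481.8, -105.8, 103.3]
orientation: [-3.141, -0.001, -0.16]
ft_force: [0.2, 3.6, 5.7]
gripper_width: 0.302
gripper_force: 44.5
```

Run:
```python
from h import *
from cell import get_image
o,p=state()
A=get_image("top");B=get_image("side")
a=A["frame"][170:230,310:370,::-1];b=B["frame"][180:260,330:410,::-1]
for X in ([-62,-2,185],[-62,-2,202],[-62,56,201]): print(X,(proj(A,wld(X))-[310,170])*400/60,(proj(B,wld(X))-[330,180])*5)
cv2.imwrite("pics/c6.png",np.hstack([cv2.resize(x,(400,400),interpolation=cv2.INTER_CUBIC) for x in(a,b)]))
```

```text
t 7.8 loc [-158.99  -79.21  103.33] rpy [-3.14 -0.   -0.16] Floc [-0.38  3.62  5.73] w 0.302 gf 44.5
[-62, -2, 185] [[351.86 313.02]] [[148.56 311.92]]
[-62, -2, 202] [[355.52 307.11]] [[148.78 282.85]]
[-62, 56, 201] [[209.63 288.34]] [[133.82 232.48]]
```

View pics/c6.png

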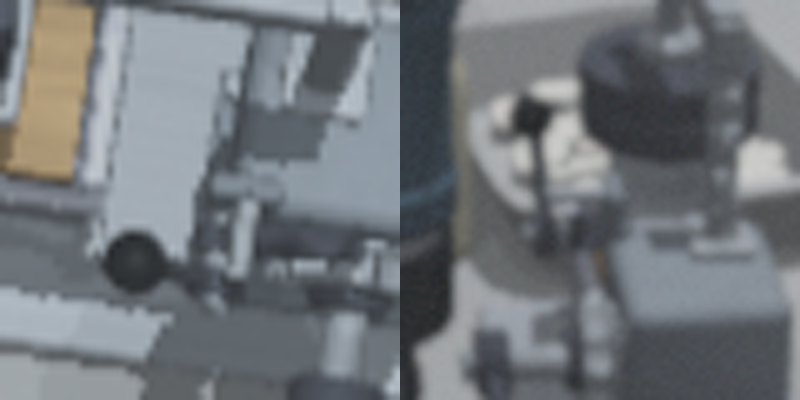

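The ball is still over to the left (side crop (530,115)). The load now pulls about 4 N on the hand after winding 0.24 rad. I prepare the let-down table.

```bash
python3 - <<'E'
import numpy as np
a=np.arange(-.36,4.5,.06)
P=np.round(85*np.c_[-np.cos(a),np.sin(a)],1)
D=-np.diff(P,axis=0)
for i in range(0,len(D),8): print("->%.2f"%a[min(i+8,len(a)-1)],[[round(float(x),1)for x in r] for r in D[i:i+8]])
E
cat >> h.py <<'E'
def ang(a):
    o,p=state();F=L@o["ft_force"]
    am=np.arctan2(p[2]-133.7,-p[1])%(2*np.pi)
    print("a meas",round(am,3),"r",round(np.hypot(p[1],p[2]-133.7),1),"tang",round(F[1]*np.sin(a)+F[2]*np.cos(a),2),"radial out",round(-F[1]*np.cos(a)+F[2]*np.sin(a),2))
E
```

```text
->0.12 [[1.6, -4.8], [1.4, -4.9], [1.0, -5.0], [0.8, -5.0], [0.4, -5.1], [0.2, -5.1], [-0.2, -5.1], [-0.4, -5.1]]
->0.60 [[-0.8, -5.0], [-1.0, -5.0], [-1.4, -4.9], [-1.6, -4.8], [-2.0, -4.8], [-2.2, -4.6], [-2.5, -4.4], [-2.7, -4.3]]
->1.08 [[-3.1, -4.1], [-3.2, -3.9], [-3.5, -3.8], [-3.7, -3.5], [-3.9, -3.3], [-4.1, -3.0], [-4.2, -2.8], [-4.4, -2.6]]
->1.56 [[-4.6, -2.2], [-4.7, -2.0], [-4.8, -1.7], [-4.9, -1.4], [-5.0, -1.2], [-5.0, -0.8], [-5.1, -0.5], [-5.1, -0.2]]
->2.04 [[-5.1, 0.1], [-5.1, 0.4], [-5.0, 0.7], [-5.0, 1.0], [-4.9, 1.3], [-4.9, 1.6], [-4.7, 1.9], [-4.6, 2.2]]
->2.52 [[-4.5, 2.4], [-4.3, 2.7], [-4.2, 3.0], [-4.0, 3.2], [-3.7, 3.4], [-3.6, 3.7], [-3.3, 3.8], [-3.1, 4.1]]
->3.00 [[-2.8, 4.2], [-2.6, 4.4], [-2.3, 4.6], [-2.1, 4.6], [-1.7, 4.8], [-1.5, 4.9], [-1.2, 5.0], [-0.8, 5.0]]
->3.48 [[-0.6, 5.1], [-0.3, 5.1], [0.1, 5.1], [0.3, 5.1], [0.7, 5.0], [0.9, 5.0], [1.3, 5.0], [1.5, 4.8]]
->3.96 [[1.9, 4.8], [2.1, 4.6], [2.4, 4.5], [2.6, 4.4], [2.9, 4.2], [3.2, 4.0], [3.4, 3.8], [3.6, 3.6]]
->4.44 [[3.8, 3.3], [4.1, 3.2], [4.2, 2.9], [4.3, 2.6], [4.5, 2.3], [4.7, 2.1], [4.8, 1.8], [4.8, 1.6]]
->4.50 [[5.0, 1.2]]
```

Request:
send_rows([
  [1, 0, 1.6, -4.8, 0, 0, 0],
  [1, 0, 1.4, -4.9, 0, 0, 0],
  [1, 0, 1.0, -5.0, 0, 0, 0],
  [1, 0, 0.8, -5.0, 0, 0, 0],
  [1, 0, 0.4, -5.1, 0, 0, 0],
])

```text
clock: 8.4
tool_pos: [480.7, -111.4, 128.8]
orientation: [-3.141, -0.001, -0.16]
ft_force: [1.7, 3.0, 3.4]
gripper_width: 0.301
gripper_force: 44.4
```

```bash
python3 -c "
from h import *
ang(-.06)"
```

```text
t 8.4 loc [-159.21  -84.94  128.78] rpy [-3.14 -0.   -0.16] Floc [1.2  3.26 3.44] w 0.301 gf 44.4
a meas 6.225 r 85.1 tang 3.24 radial out -3.46
```

The pull persists past the old pawl position, so the pawl is clear. I continue the slow let-down.

Request:
send_rows([
  [1, 0, 0.2, -5.1, 0, 0, 0],
  [1, 0, -0.2, -5.1, 0, 0, 0],
  [1, 0, -0.4, -5.1, 0, 0, 0],
  [1, 0, -0.8, -5.0, 0, 0, 0],
  [1, 0, -1.0, -5.0, 0, 0, 0],
  [1, 0, -1.4, -4.9, 0, 0, 0],
  [1, 0, -1.6, -4.8, 0, 0, 0],
])

```text
clock: 9.1
tool_pos: [481.4, -106.5, 163.6]
orientation: [3.141, -0.0, -0.161]
ft_force: [3.0, 0.9, 2.9]
gripper_width: 0.297
gripper_force: 44.4
```

```bash
python3 -c "
from h import *
ang(.36)"
```

```text
t 9.1 loc [-159.26  -79.95  163.63] rpy [ 3.14 -0.   -0.16] Floc [2.82 1.42 2.86] w 0.297 gf 44.4
a meas 0.358 r 85.4 tang 3.17 radial out -0.32
```

Request:
send_rows([
  [1, 0, -2.0, -4.8, 0, 0, 0],
  [1, 0, -2.2, -4.6, 0, 0, 0],
  [1, 0, -2.5, -4.4, 0, 0, 0],
  [1, 0, -2.7, -4.3, 0, 0, 0],
])

```text
clock: 9.5
tool_pos: [483.0, -97.2, 181.8]
orientation: [3.141, -0.0, -0.161]
ft_force: [2.0, -1.1, 4.9]
gripper_width: 0.302
gripper_force: 44.5
```

```bash
python3 -c "
from h import *
ang(.6)"
```

```text
t 9.5 loc [-159.19  -70.6   181.8 ] rpy [ 3.14 -0.   -0.16] Floc [ 2.16 -0.73  4.91] w 0.302 gf 44.5
a meas 0.598 r 85.4 tang 3.64 radial out 3.38
```

Request:
send_rows([
  [1, 0, -3.1, -4.1, 0, 0, 0],
  [1, 0, -3.2, -3.9, 0, 0, 0],
  [1, 0, -3.5, -3.8, 0, 0, 0],
  [1, 0, -3.7, -3.5, 0, 0, 0],
  [1, 0, -3.9, -3.3, 0, 0, 0],
  [1, 0, -4.1, -3.0, 0, 0, 0],
  [1, 0, -4.2, -2.8, 0, 0, 0],
  [1, 0, -4.4, -2.6, 0, 0, 0],
])

```text
clock: 10.3
tool_pos: [488.2, -67.2, 209.2]
orientation: [3.141, -0.001, -0.16]
ft_force: [1.8, 0.1, 8.1]
gripper_width: 0.302
gripper_force: 44.7
```

```bash
python3 -c "
from h import *
ang(1.08)"
```

```text
t 10.3 loc [-158.83  -40.16  209.19] rpy [ 3.14 -0.   -0.16] Floc [1.8  0.43 8.13] w 0.302 gf 44.7
a meas 1.082 r 85.5 tang 4.21 radial out 6.97
```

Request:
send_rows([
  [1, 0, -4.6, -2.2, 0, 0, 0],
  [1, 0, -4.7, -2.0, 0, 0, 0],
  [1, 0, -4.8, -1.7, 0, 0, 0],
  [1, 0, -4.9, -1.4, 0, 0, 0],
  [1, 0, -5.0, -1.2, 0, 0, 0],
  [1, 0, -5.0, -0.8, 0, 0, 0],
  [1, 0, -5.1, -0.5, 0, 0, 0],
  [1, 0, -5.1, -0.2, 0, 0, 0],
])

```text
clock: 11.1
tool_pos: [495.4, -26.8, 219.4]
orientation: [-3.14, -0.003, -0.159]
ft_force: [5.2, 4.1, 6.6]
gripper_width: 0.297
gripper_force: 44.7
```

```bash
python3 -c "
from h import *
ang(1.56)"
```

```text
t 11.1 loc [-158.14    0.96  219.38] rpy [-3.14 -0.   -0.16] Floc [4.52 4.89 6.63] w 0.297 gf 44.7
a meas 1.582 r 85.7 tang 4.96 radial out 6.57
```

Request:
send_rows([
  [1, 0, -5.1, 0.0, 0, 0, 0],
  [1, 0, -5.1, 0.3, 0, 0, 0],
  [1, 0, -5.0, 0.6, 0, 0, 0],
  [1, 0, -5.0, 1.0, 0, 0, 0],
  [1, 0, -4.9, 1.3, 0, 0, 0],
  [1, 0, -4.9, 1.6, 0, 0, 0],
  [1, 0, -4.7, 1.9, 0, 0, 0],
  [1, 0, -4.6, 2.2, 0, 0, 0],
])

```text
clock: 11.9
tool_pos: [502.3, 11.8, 209.7]
orientation: [-3.139, -0.004, -0.159]
ft_force: [10.2, 2.7, -3.9]
gripper_width: 0.303
gripper_force: 44.3
```

```bash
python3 -c "
from h import *
ang(2.04)"
```

```text
t 11.9 loc [-157.48   40.1   209.69] rpy [-3.14 -0.   -0.16] Floc [ 9.65  4.34 -3.86] w 0.303 gf 44.3
a meas 2.056 r 85.9 tang 5.62 radial out -1.48
```

Request:
send_rows([
  [1, 0, -4.5, 2.4, 0, 0, 0],
  [1, 0, -4.3, 2.7, 0, 0, 0],
  [1, 0, -4.2, 3.0, 0, 0, 0],
  [1, 0, -4.0, 3.2, 0, 0, 0],
  [1, 0, -3.7, 3.4, 0, 0, 0],
  [1, 0, -3.6, 3.7, 0, 0, 0],
  [1, 0, -3.3, 3.8, 0, 0, 0],
  [1, 0, -3.1, 4.1, 0, 0, 0],
])

```text
clock: 12.7
tool_pos: [507.6, 41.1, 183.2]
orientation: [-3.14, -0.005, -0.16]
ft_force: [10.1, 0.9, -4.6]
gripper_width: 0.302
gripper_force: 44.4
```

```bash
python3 -c "
from h import *
ang(2.52)"
```

```text
t 12.7 loc [-156.98   69.86  183.15] rpy [-3.14 -0.01 -0.16] Floc [ 9.8   2.52 -4.63] w 0.302 gf 44.4
a meas 2.526 r 85.6 tang 5.23 radial out -0.64
```

Request:
send_rows([
  [1, 0.5, -1.9, 2.8, 0, 0, 0],
  [1, 0.5, -1.8, 2.9, 0, 0, 0],
  [1, 0.5, -1.7, 2.9, 0, 0, 0],
  [1, 0.5, -1.6, 3.0, 0, 0, 0],
  [1, 0.5, -1.4, 3.1, 0, 0, 0],
])

```text
clock: 13.2
tool_pos: [509.1, 49.2, 167.9]
orientation: [-3.141, -0.0, -0.159]
ft_force: [3.8, 3.2, -2.8]
gripper_width: 0.3
gripper_force: 44.6
```

```bash
python3 -c "
from h import *
ang(2.72)"
```

```text
t 13.2 loc [-156.76   78.16  167.85] rpy [-3.14 -0.   -0.16] Floc [ 3.26  3.74 -2.85] w 0.3 gf 44.6
a meas 2.73 r 85.3 tang 4.13 radial out 2.24
```

Request:
send_rows([
  [1, 0.3, -1.3, 3.1, 0, 0, 0],
  [1, 0.3, -1.2, 3.2, 0, 0, 0],
  [1, 0.3, -1.1, 3.2, 0, 0, 0],
  [1, 0.2, -0.9, 3.3, 0, 0, 0],
])

```text
clock: 13.6
tool_pos: [509.9, 53.3, 155.2]
orientation: [-3.142, 0.002, -0.16]
ft_force: [-0.4, 2.8, 2.4]
gripper_width: 0.3
gripper_force: 45.0
```

```bash
python3 -c "
from h import *
ang(2.88)"
```

```text
t 13.6 loc [-156.64   82.29  155.19] rpy [-3.14  0.   -0.16] Floc [-0.88  2.7   2.4 ] w 0.3 gf 45.0
a meas 2.886 r 85.1 tang -1.62 radial out 3.22
```

Contact: the tangential pull fell from about 5 N to -1.6 N at 48 mm of travel. I average a few readings while holding.

Request:
send_rows([
  [1, 0, 0, 0, 0, 0, 0],
  [1, 0, 0, 0, 0, 0, 0],
])

```text
clock: 13.8
tool_pos: [509.9, 53.2, 155.4]
orientation: [-3.141, 0.002, -0.16]
ft_force: [-0.8, 4.8, 1.8]
gripper_width: 0.3
gripper_force: 44.9
```

```bash
cat >> h.py <<'E'
def avg(a,n=6):
    from cell import ctrl,get_image
    F=[]
    for i in range(n): get_image("side");F.append(L@ctrl.get_obs()["ft_force"])
    F=np.array(F);m=F.mean(0);print("mean",m,"sd",F.std(0),"tang",m[1]*np.sin(a)+m[2]*np.cos(a))
E
python3 -c "
from h import *
ang(2.88);avg(2.88)"
```

```text
t 13.8 loc [-156.6    82.24  155.4 ] rpy [-3.14  0.   -0.16] Floc [-1.58  4.61  1.84] w 0.3 gf 44.9
a meas 2.884 r 85.1 tang -0.58 radial out 4.93
mean [-2.24  5.01  1.82] sd [0.3  0.67 0.62] tang -0.466312124384481
```

Request:
send_rows([
  [1, -0.4, -0.5, -0.8, 0, 0, 0],
  [1, 0, 0, -0.4, 0, 0, 0],
  [1, 0, 0, 0, 0, 0, 0],
])

```text
clock: 14.4
tool_pos: [509.9, 53.0, 156.7]
orientation: [3.141, 0.001, -0.16]
ft_force: [-1.2, 3.8, 2.1]
gripper_width: 0.305
gripper_force: 44.9
```

```bash
python3 -c "
from h import *
ang(2.87);avg(2.87)"
```

```text
t 14.4 loc [-156.56   82.01  156.73] rpy [ 3.14  0.   -0.16] Floc [-1.78  3.6   2.12] w 0.305 gf 44.9
a meas 2.868 r 85.2 tang -1.07 radial out 4.04
mean [-2.39  2.55  1.16] sd [0.48 0.32 0.57] tang -0.4325841331714022
```

The pull is balanced (about -0.4 N), so the head's weight is on the board. I release and withdraw straight up.

Request:
send_rows([
  [0.55, 0, 0, 0, 0, 0, 0],
  [0.3, 0, 0, 0, 0, 0, 0],
  [0, 0, 0, 0, 0, 0, 0],
  [0, 0, 0, 0, 0, 0, 0],
  [0, 0, 0, 0, 0, 0, 0],
  [0, 0, 0, 0, 0, 0, 0],
])

```text
clock: 15.3
tool_pos: [510.4, 53.2, 156.8]
orientation: [3.141, -0.0, -0.16]
ft_force: [0.6, -0.4, -0.5]
gripper_width: 0.997
gripper_force: 0.0
```

Request:
send_rows([
  [0, 0, 0, -10, 0, 0, 0],
  [0, 0, 0, -20, 0, 0, 0],
  [0, 0, 0, -30, 0, 0, 0],
  [0, 0, 0, -30, 0, 0, 0],
  [0, -15, 0, -30, 0, 0, 0],
  [0, -15, 0, -20, 0, 0, 0],
  [0, -20, 15, 0, 0, 0, 0],
  [0, 0, 0, 0, 0, 0, 0],
])

```text
clock: 16.1
tool_pos: [456.9, 45.3, 298.1]
orientation: [3.141, -0.001, -0.161]
ft_force: [-0.4, 0.0, 0.0]
gripper_width: 1.001
gripper_force: 0.0
```

Run:
```python
from h import *
from cell import get_image
o,p=state()
A=get_image("top");B=get_image("side")
a=A["frame"][140:290,245:395,::-1];b=B["frame"][140:310,270:440,::-1]
s=400/170
for th in(2.80,2.86,2.92): print(th,(proj(B,wld([-162,-85*np.cos(th),155+85*np.sin(th)]))-[270,140])*s)
cv2.imwrite("pics/c7.png",np.hstack([cv2.resize(x,(400,400),interpolation=cv2.INTER_CUBIC) for x in(a,b)]))
```

```text
t 16.1 loc [-207.67   65.91  298.06] rpy [ 3.14 -0.   -0.16] Floc [-0.42 -0.06  0.02] w 1.001 gf 0.0
2.8 [[114.21 212.58]]
2.86 [[114.23 215.69]]
2.92 [[114.27 218.98]]
```

View pics/c7.png

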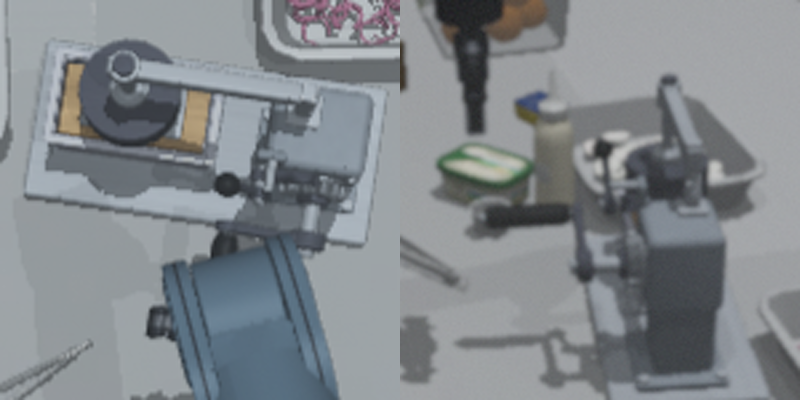

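The released crank stands where I left it, with the grip at side crop (525,215), which matches 2.86 rad. The head is down on the board, the lever is over to the left and the bench is undisturbed. I hand it in.

```bash
python3 -c "
from cell import ctrl
print(ctrl.finish_job())"
```

```text
the job is handed in; nothing more can be done
None
```

The press head now rests on the board with its own weight after a slow let-down of about 48 mm; the pawl lever is fully left, the gripper is clear, and the job was handed in at about 16 s.

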